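# Find the loose bolt and hold its cover open

## Robot

A 6-joint arm with a two-finger parallel gripper is mounted at the origin on a cart in front of the work surface, level with it; the furniture and walls round the work are solid. World frame = base frame: x ahead of the robot, y to its left, z up, the work surface at z = 0. Lengths are in m, angles in rad, forces in N, time in s.
With the tool pointing down it reaches from about 0.3 to 0.775 m from the base axis. Payload 14.6 kg.
Tool frame: the origin (TCP) lies between the finger pads; the fingertips stand 8 mm ahead of it and the grasp point (between the pads) lies 11 mm behind it; z points along the fingers, y is the line along which they close (so a half turn about z gives the same grasp; the last joint's range is limited). The gripper opens to 85 mm and grips with 20 to 120 N. Pads are 22 mm wide; open, the fingers measure 114 mm over their backs; the gripper's body (76 mm by 85 mm) begins 54 mm behind the grasp point. The pads swing forward as they close: fully open they stand 13 mm farther back than shut.
Start: joints at [1.125, 0.3, 1.521, -0, 1.321, -0.067], TCP at [0.203, 0.511, 0.211] pointing down, gripper open.
Joint ranges: [-3.03, 3.03], [-0.79, 2.21], [0.23, 2.52], [-1.04, 4.18], [0, 3.07], [-2.55, 2.55]. Speed limits (rad/s): [2.22, 2.22, 2.57, 3.14, 3.14, 3.14].

## Interface

Orientations are given as a unit quaternion [w, x, y, z].
In Python, from bench import * gives the robot as it stands. The module is installed in compiled form; this text tells all that it offers.
- The arm moves only by the tool play_rows, never from a script. Its arguments are lists of equal length, an entry for each row: "offset": the shift along the tool's x, y, z normalised to -1 to 1, where 1 is 0.1 m, a list of three; "twist": the turn about the tool's z normalised to -1 to 1, where 1 is 360 degrees; "hand": the gripper's target within -1 to 1 (fully open at 1, half-way at 0, shut at -1). In form: {"offset": [[dx, dy, dz], ...], "twist": [twist, ...], "hand": [hand, ...]}. A call has 1 to 8 rows; each row shifts and turns the commanded pose from where the row before left it, along the tool's axes as they then stand; what a row does not reach is not made up. A row lasts 1/8 s, in which the tool goes at most 62.5 mm and 10.7 degrees, less where a joint would pass 70% of its speed; a pose out of reach is approached as far as the arm can. A call with a number of a shift or a turn outside -1 to 1 is refused whole. A call with a gripper value outside its range is refused whole. The fingers move at their own pace and stop on an object; the grip force is fixed at half the most. Time passes only in rows, so rows that do not move let the fingers close. It gives the time, the measured TCP pose, the force, the opening and the grip force at its end, in the units of the state.
- sense(): the state, without advancing time (a new reading comes with each control period).
- snapshot(name): name is "scene" or "top" or "wrist"; returns a dict with "img" (400x640x3 uint8, red, green, blue), "mtx" (3x3 intrinsics, pixels), "eye" and "attitude" of the camera in the world. Camera axes: x right, y up, looking along -z (the intrinsics and any distortion apply to the point x, -y, -z); pixel columns grow to the right and rows downward; lengths in m; the calibration is good to about 2 mm. A picture is of the moment at which its call begins. There is no depth.
- job_done(): hands the job in; it is judged then, once.
The state is a dict: "time": time; "joints": joint angles; "qvel": joint speeds; "tau": joint torques, N m; "position": TCP position; "ee_rot": TCP orientation; "wrist_force": force on the tool from outside, world axes, zero at the start; "ft_torque": the same for the moment, N m; "opening": finger opening in m; "grasp_force": force on a finger pad.
Only numpy, scipy, OpenCV 4.12 (cv2) and the standard library are available. Lean on these libraries where they do the work, as an engineer would, in place of code of your own. Each camera call takes 0.05 s, during which the arm holds its last target. There are 200 camera calls.

## Task

One of the three hex bolts on the grey base rail has worked loose. Tap each bolt on its head with the fingertips, going from left to right, to find the one that sinks (push it right down); then take the yellow hinged cover behind that bolt by its black lug, lift it to about 45 degrees and finish while still holding it there, so that the nut below can be reached. Lift no other cover and leave the loose things round the rail where they lie.

Things in the scene. Friction and masses are not known exactly. Their poses are not given: they have to be found in the camera images.
- rail: grey cast base rail, a block 150 mm deep (x) x 300 mm long (y) x 56 mm high, fixed to the table, turned up to 0.35 rad; origin at the centre of its underside, x away from the robot, y to the left. On its flat top at y = +95, 0 and -95 mm (left, middle, right): a steel hex bolt near the front edge (x = -48 mm) and a yellow hinged cover behind it
- bolt_left_top (a point): centre of the top of the left bolt's dark hex head (head 30 mm across flats, 13 mm high; its top stands 78 mm above the table and 22 mm above the rail's top, the shank showing below it)
- bolt_left (a joint): how far this bolt has sunk, m: 0 at the start. A tight bolt gives under 1 mm; the one loose bolt sinks 7 mm, down to its stop, when pushed with more than about 2.5 N, and stays sunk. Before it is tapped the loose bolt looks just like the others, and any of the three may be it
- cover_left_lug (a point): centre of the round black lug of the yellow cover behind the left bolt: a short cylinder 18 mm in diameter and 14 mm wide, its axis parallel to the rail's y (take it across those 14 mm), on a neck 10 mm wide. Shut, it is 96 mm above the table; the cover's plate (66 mm deep, 60 mm wide) lies 26 mm below the lug's centre and turns with it
- cover_left_hinge (a point): middle of this cover's hinge line, which runs along the rail's y, 68 mm above the table at the cover's far edge; the lug's centre is 58 mm nearer the robot (rail's -x) and 28 mm higher when shut
- cover_left (a joint): opening angle of this cover, rad: 0 shut, growing as the front edge with the lug rises and swings back, to 1.4. A light spring (about 0.1 to 0.2 N m) and its weight shut it as soon as it is let go
- bolt_middle_top (a point): centre of the top of the middle bolt's dark hex head (head 30 mm across flats, 13 mm high; its top stands 78 mm above the table and 22 mm above the rail's top, the shank showing below it)
- bolt_middle (a joint): how far this bolt has sunk, m: 0 at the start. A tight bolt gives under 1 mm; the one loose bolt sinks 7 mm, down to its stop, when pushed with more than about 2.5 N, and stays sunk. Before it is tapped the loose bolt looks just like the others, and any of the three may be it
- cover_middle_lug (a point): centre of the round black lug of the yellow cover behind the middle bolt: a short cylinder 18 mm in diameter and 14 mm wide, its axis parallel to the rail's y (take it across those 14 mm), on a neck 10 mm wide. Shut, it is 96 mm above the table; the cover's plate (66 mm deep, 60 mm wide) lies 26 mm below the lug's centre and turns with it
- cover_middle_hinge (a point): middle of this cover's hinge line, which runs along the rail's y, 68 mm above the table at the cover's far edge; the lug's centre is 58 mm nearer the robot (rail's -x) and 28 mm higher when shut
- cover_middle (a joint): opening angle of this cover, rad: 0 shut, growing as the front edge with the lug rises and swings back, to 1.4. A light spring (about 0.1 to 0.2 N m) and its weight shut it as soon as it is let go
- bolt_right_top (a point): centre of the top of the right bolt's dark hex head (head 30 mm across flats, 13 mm high; its top stands 78 mm above the table and 22 mm above the rail's top, the shank showing below it)
- bolt_right (a joint): how far this bolt has sunk, m: 0 at the start. A tight bolt gives under 1 mm; the one loose bolt sinks 7 mm, down to its stop, when pushed with more than about 2.5 N, and stays sunk. Before it is tapped the loose bolt looks just like the others, and any of the three may be it
- cover_right_lug (a point): centre of the round black lug of the yellow cover behind the right bolt: a short cylinder 18 mm in diameter and 14 mm wide, its axis parallel to the rail's y (take it across those 14 mm), on a neck 10 mm wide. Shut, it is 96 mm above the table; the cover's plate (66 mm deep, 60 mm wide) lies 26 mm below the lug's centre and turns with it
- cover_right_hinge (a point): middle of this cover's hinge line, which runs along the rail's y, 68 mm above the table at the cover's far edge; the lug's centre is 58 mm nearer the robot (rail's -x) and 28 mm higher when shut
- cover_right (a joint): opening angle of this cover, rad: 0 shut, growing as the front edge with the lug rises and swings back, to 1.4. A light spring (about 0.1 to 0.2 N m) and its weight shut it as soon as it is let go
- knob_mid (a point): loose round blue knob, 69 mm across, 56 mm high, left of the rail; this point is its centre, half-way up. A bystander
- black_cap_mid (a point): loose black round cap, 68 mm across, 37 mm high, left of the rail; this point is its centre, half-way up. A bystander
- tin_mid (a point): loose grey round tin, 72 mm across, 24 mm high, right of the rail; this point is its centre, half-way up. A bystander
- tape_roll_mid (a point): loose roll of black tape lying flat, 61 mm across, 18 mm high, just in front of the rail; this point is its centre, half-way up. A bystander
- driver_mid (a point): loose orange screwdriver, 183 mm long, 24 mm thick, lying behind the rail along it; this point is its centre, half-way up. A bystander

How it is judged:
On the way, in this order (a step that is already met when the one before it is completed fails the run):
1. the left bolt is tapped with the fingertips (pushed with more than 1.5 N) (contact force between the fingers and bolt_left above 1.5 N), for 0.04 s.
2. the middle bolt is tapped with the fingertips (pushed with more than 1.5 N) (contact force between the fingers and bolt_middle above 1.5 N), for 0.04 s.
3. the right bolt is tapped with the fingertips (pushed with more than 1.5 N) (contact force between the fingers and bolt_right above 1.5 N), for 0.04 s.
At the end, for the whole second after the job is handed in: the cover behind the bolt that has sunk (more than 4 mm) is open between 0.55 and 1.1 rad and held by the fingers (more than 0.5 N); the other two covers are shut (under 0.15 rad) (((value of joint bolt_left above 0.004 m and value of joint cover_left between 0.55 and 1.1 rad and contact force between the fingers and cover_left above 0.5 N and value of joint each of cover_middle, cover_right below 0.15 rad) or (value of joint bolt_middle above 0.004 m and value of joint cover_middle between 0.55 and 1.1 rad and contact force between the fingers and cover_middle above 0.5 N and value of joint each of cover_left, cover_right below 0.15 rad) or (value of joint bolt_right above 0.004 m and value of joint cover_right between 0.55 and 1.1 rad and contact force between the fingers and cover_right above 0.5 N and value of joint each of cover_left, cover_middle below 0.15 rad))); the arm keeps its last pose, push and grip.
It fails at once if a cover is lifted (over 0.3 rad) whose bolt has not sunk ((value of joint cover_left above 0.3 rad and value of joint bolt_left below 0.004 m) or (value of joint cover_middle above 0.3 rad and value of joint bolt_middle below 0.004 m) or (value of joint cover_right above 0.3 rad and value of joint bolt_right below 0.004 m)).
It fails at once if a loose thing round the rail is moved by more than 40 mm (distance of any of knob_mid, black_cap_mid, tin_mid, tape_roll_mid, driver_mid from where it was at the start of the episode above 0.04 m).
It also fails if it takes over 45 s, if anything falls off the work surface, if the arm or the gripper's body presses on something with over 40 N, if the wrist force passes 120 N, or if a joint passes its speed limit or range.

## Working session

There is one attempt and no reset: what is moved stays moved. The work goes in short steps, Python scripts to look and compute and a tool call to move; the robot and the scene stay as the last step left them, time stands still between calls to the robot, and variables do not carry over. Pictures are saved under pics/ and viewed, at most 10 in all, crops included, and the job is handed in when it is done.

Besides the shell and the picture viewer there is one more tool, called as a command line: name --pt "numbers of a row" for each row, then --argument value for the rest. play_rows: Moves the arm, as the interface text tells. Scaled input: -1 to 1 covers 0.1 m each way for a shift and 360 degrees each way for a turn. Its arguments: {"type":"object","properties":{"offset":{"type":"array","items":{"type":"array","items":{"type":"number","minimum":-1,"maximum":1}}},"twist":{"type":"array","items":{"type":"number","minimum":-1,"maximum":1}},"hand":{"type":"array","items":{"type":"number"}}},"required":["offset","twist","hand"]}

```bash
mkdir -p pics; cat > h.py <<'E'
from bench import *
import numpy as np, cv2
from scipy.spatial.transform import Rotation as R
def rot(a):
    a=np.array(a,float)
    return a if a.shape==(3,3) else R.from_quat(a[[1,2,3,0]]).as_matrix()
def ray(s,u,v):
    K=np.array(s["mtx"]); d=np.linalg.solve(K,[u,v,1.]); d=rot(s["attitude"])@(d*[1,-1,-1]); return np.array(s["eye"]),d
def at_z(s,u,v,z):
    e,d=ray(s,u,v); return e+d*(z-e[2])/d[2]
def proj(s,p):
    c=rot(s["attitude"]).T@(np.array(p)-s["eye"]); q=np.array(s["mtx"])@(c*[1,-1,-1]); return q[:2]/q[2]
def save(s,n): cv2.imwrite(f"pics/{n}.png",s["img"][:,:,::-1])
E
python3 - <<'E'
from h import *
import pickle
for n in("top","scene"):
    s=snapshot(n); save(s,n); pickle.dump({k:s[k] for k in s},open(n+".pkl","wb")); print(list(s),s["eye"],s["attitude"],s["mtx"])
print(sense())
E
```

```text
['img', 'mtx', 'eye', 'attitude'] [0.34106512 0.03059781 1.14639194] [-0.70121532 -0.05503767  0.07709254  0.70662909] [[401.00173359   0.         326.86804723]
 [  0.         401.00173359 187.97838002]
 [  0.           0.           1.        ]]
['img', 'mtx', 'eye', 'attitude'] [-0.20120332 -0.70183338  0.75380154] [ 0.81226269  0.43865098 -0.18848435 -0.33509445] [[459.8514437    0.         316.78207895]
 [  0.         459.8514437  196.03564701]
 [  0.           0.           1.        ]]
{'time': 0.1, 'joints': array([ 1.12540765e+00,  3.00415584e-01,  1.52156885e+00,  5.21722874e-06,
        1.32070755e+00, -6.66092103e-02]), 'qvel': array([-0.00142292, -0.00053072,  0.00076909, -0.00082851,  0.00079383,
        0.00028622]), 'tau': array([ 1.46494560e-03, -5.44378281e+01, -3.62362933e+01,  1.44712095e-05,
        3.07646711e-03, -2.42075544e-05]), 'position': array([0.20327988, 0.51078337, 0.21095695]), 'ee_rot': array([-1.41626760e-04,  1.88260182e-01,  9.82119036e-01, -5.31113044e-04]), 'wrist_force': array([-0.24821415,  0.31115392, -0.20448502]), 'ft_torque': array([-0.02864594,  0.02129338, -0.02893904]), 'grasp_force': 0.0, 'opening': 0.08522763018024132}
```

View pics/top.png

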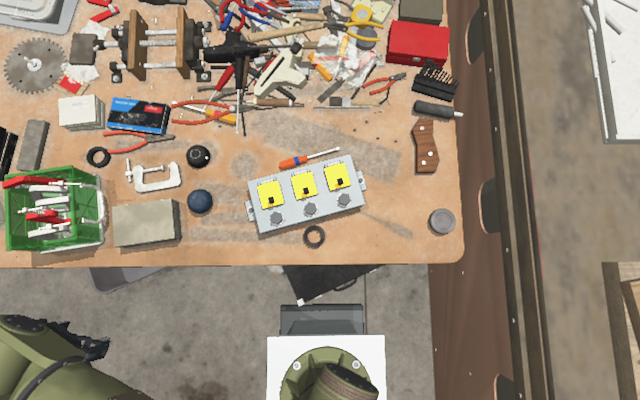

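View pics/scene.png

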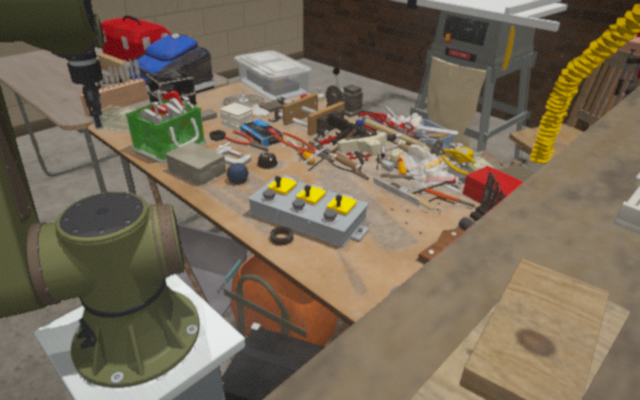

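The top view shows the bolts near (277,219), (310,209) and (344,200), with the yellow covers behind them. I'll enlarge a crop to read them better.

```bash
python3 - <<'E'
import cv2
a=cv2.imread("pics/top.png")[145:245,235:375]; a=cv2.resize(a,None,fx=5.7,fy=5.7,interpolation=cv2.INTER_CUBIC)
cv2.imwrite("pics/c1.png",a)
E
```

```text
(no output)
```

View pics/c1.png

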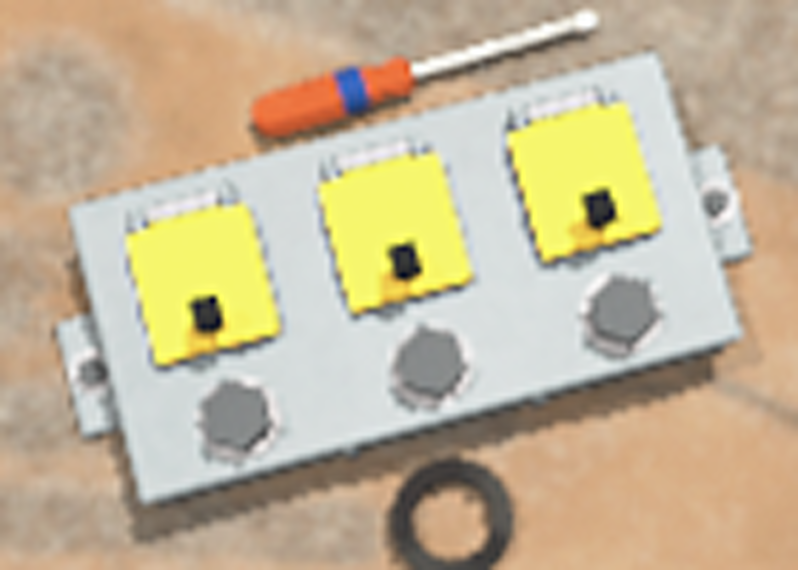

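The crop shows bolt heads at (236,418), (430,366) and (622,313), and lugs at (207,314), (405,262) and (600,209). The rail top corners are at (70,210), (652,55), (740,338) and (145,500). I'll fit the rail pose to these.

```bash
cat > rail.py <<'E'
from h import *
import pickle
from scipy.optimize import least_squares
L={}
for n,y in zip(("left","middle","right"),(.095,0,-.095)):
    L["bolt_"+n]=[-.048,y,.078]
def W(p,l): 
    c,s=np.cos(p[2]),np.sin(p[2]); return np.array([p[0]+c*l[0]-s*l[1],p[1]+s*l[0]+c*l[1],l[2]])
E
python3 - <<'E'
from rail import *
s=pickle.load(open("top.pkl","rb"))
px=lambda c:(np.array(c)+.5)/5.7-.5+[235,145]
B=[(236,418),(430,366),(622,313)];G=[(207,314),(405,262),(600,209)];C=[(70,210),(652,55),(740,338),(145,500)]
Cl=[[.075,.15,.056],[.075,-.15,.056],[-.075,-.15,.056],[-.075,.15,.056]]
obs=[(px(c),[-.048,y,.078]) for c,y in zip(B,(.095,0,-.095))]+[(px(c),l) for c,l in zip(C,Cl)]
f=lambda p:np.concatenate([proj(s,W(p,l))-o for o,l in obs])
r=least_squares(f,[.45,0,.2],loss="soft_l1"); print(r.x,f(r.x).reshape(-1,2).round(2))
np.save("p.npy",r.x); p=r.x
for c,y in zip(B,(.095,0,-.095)): print("bolt",at_z(s,*px(c),.078),W(p,[-.048,y,.078]))
for c,y in zip(G,(.095,0,-.095)):
    w=at_z(s,*px(c),.104); a=p[2]; d=w[:2]-p[:2]; print("lug",w,"local",np.cos(a)*d[0]+np.sin(a)*d[1],-np.sin(a)*d[0]+np.cos(a)*d[1])
st=sense();print(R.from_matrix(rot(st["ee_rot"])).as_matrix().round(3))
E
```

```text
[0.53405846 0.05426246 0.26478639] [[-0.32 -0.04]
 [ 0.05 -0.39]
 [ 0.3  -0.43]
 [-0.94 -0.09]
 [ 1.   -0.6 ]
 [ 0.89  0.51]
 [-0.91  1.56]]
bolt [0.46274929 0.13253744 0.078     ] [0.46286954 0.13338981 0.078     ]
bolt [0.486671   0.04184856 0.078     ] [0.48773134 0.04170071 0.078     ]
bolt [ 0.5114082  -0.04915189  0.078     ] [ 0.51259313 -0.04998839  0.078     ]
lug [0.507885   0.14397125 0.104     ] local -0.0017842001984324299 0.09343197447972569
lug [0.53173943 0.05300928 0.104     ] local -0.00256617002011534 -0.0006026038724290085
lug [ 0.55641068 -0.03783611  0.104     ] local -0.002529277895407491 -0.09473843483302856
[[-0.929  0.37  -0.   ]
 [ 0.37   0.929 -0.001]
 [ 0.    -0.001 -1.   ]]
```

The fit residuals are at or below about 1.5 px, and the lugs come out at the expected spacing. Next I move over to the left bolt while closing the hand, then turn.

play_rows --pt "-0.476 -0.319 0" --pt "-0.476 -0.319 0" --pt "-0.476 -0.319 0" --pt "-0.476 -0.319 0" --pt "-0.476 -0.319 0" --pt "-0.476 -0.319 0" --pt "-0.476 -0.319 0" --pt "-0.476 -0.319 0" --twist '[0,0,0,0,0,0,0,0]' --hand '[-1,-1,-1,-1,-1,-1,-1,-1]'

```text
time: 1.1
position: [0.4635, 0.1313, 0.2114]
ee_rot: [-0.0, 0.188, 0.982, 0.0]
wrist_force: [0.7, 1.5, 0.6]
opening: 0.0
grasp_force: 0.0
```

play_rows --pt "0 0 0.2" --pt "0 0 0.2" --pt "0 0 0.2" --pt "0 0 0.2" --pt "0 0 0" --twist '[-0.0256,-0.0256,-0.0256,-0.0256,0]' --hand '[-1,-1,-1,-1,-1]'

```text
time: 1.72
position: [0.462, 0.1329, 0.1303]
ee_rot: [-0.001, -0.131, 0.991, -0.0]
wrist_force: [1.1, -0.2, 0.1]
opening: -0.0001
grasp_force: 0.0
```

```bash
cat > go.py <<'E'
import sys
from rail import *
def delta(t):
    st=sense(); M=rot(st["ee_rot"]); 
    return (M.T@(np.array(t)-st["position"])/.1).round(4)
def yaw():
    M=rot(sense()["ee_rot"]); p=np.load("p.npy"); return np.degrees(p[2]+np.pi/2-np.arctan2(M[1,1],M[0,1]))
p=np.load("p.npy")
E
python3 - <<'E'
from go import *
s=snapshot("wrist");save(s,"w1");pickle.dump(s,open("w1.pkl","wb"))
st=sense();print(st["time"],st["position"],st["joints"],st["opening"],st["wrist_force"],"yawerr",yaw())
print(delta([*W(p,[-.048,.095,0])[:2],.1]), [proj(s,W(p,[-.048,y,.078])) for y in (.095,0,-.095)])
E
```

```text
1.775 [0.4626387  0.13301426 0.13140227] [ 2.03852569e-01  2.35378021e-01  1.80166236e+00  7.64110724e-06
  1.10564836e+00 -1.62798298e+00] -8.651832567388952e-05 [ 0.07455761 -0.35115316  0.07158978] yawerr 0.21489609906073712
[-0.0035  0.003   0.314 ] [array([321.74532511, 212.95294913]), array([182.76901539, 213.07350247]), array([ 43.94109797, 213.1939271 ])]
```

View pics/w1.png

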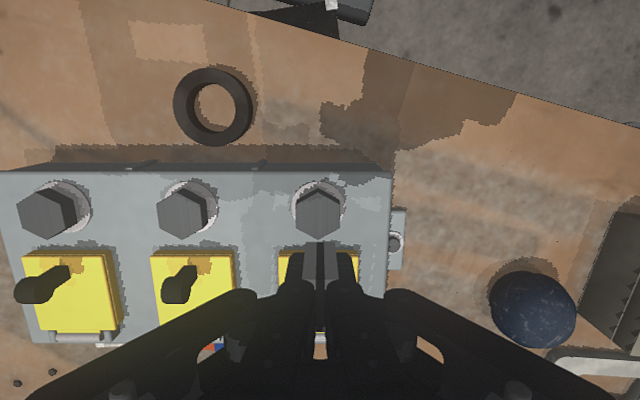

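The wrist view shows the bolt tops at about (318,214), (182,212) and (47,214), within 1–2 mm of the prediction. I'll lower to the left bolt.

play_rows --pt "0 0 0.2" --pt "0 0 0.2" --pt "0 0 0.02" --pt "0 0 0.01" --pt "0 0 0.01" --pt "0 0 0.01" --twist '[0,0,0,0,0,0]' --hand '[-1,-1,-1,-1,-1,-1]'

```text
time: 2.52
position: [0.4631, 0.1331, 0.087]
ee_rot: [0.0, -0.132, 0.991, 0.0]
wrist_force: [-0.4, 0.6, 0.2]
opening: 0.0002
grasp_force: 0.0
```

play_rows --pt "0 0 0.01" --pt "0 0 0.01" --twist '[0,0]' --hand '[-1,-1]'

```text
time: 2.78
position: [0.4629, 0.1331, 0.0845]
ee_rot: [0.0, -0.132, 0.991, 0.0]
wrist_force: [0.6, 0.3, 0.2]
opening: 0.0002
grasp_force: 0.0
```

play_rows --pt "0 0 0.01" --pt "0 0 0" --twist '[0,0]' --hand '[-1,-1]'

```text
time: 3.02
position: [0.4628, 0.1331, 0.0834]
ee_rot: [-0.0, -0.132, 0.991, -0.0]
wrist_force: [0.1, 0.3, 0.1]
opening: 0.0001
grasp_force: 0.0
```

play_rows --pt "0 0 0.01" --pt "0 0 0" --twist '[0,0]' --hand '[-1,-1]'

```text
time: 3.28
position: [0.4628, 0.133, 0.0824]
ee_rot: [-0.0, -0.132, 0.991, -0.0]
wrist_force: [0.0, 0.4, -0.2]
opening: 0.0003
grasp_force: 0.0
```

play_rows --pt "0 0 0.01" --pt "0 0 0" --twist '[0,0]' --hand '[-1,-1]'

```text
time: 3.52
position: [0.4627, 0.1331, 0.0814]
ee_rot: [-0.0, -0.132, 0.991, -0.0]
wrist_force: [-0.7, 0.9, 0.1]
opening: -0.0003
grasp_force: 0.0
```

```bash
python3 - <<'E'
from go import *
s=snapshot("wrist");st=sense();print(st["position"],st["wrist_force"])
cv2.imwrite("pics/w2.png",cv2.resize(s["img"][150:350,220:420,::-1],None,fx=3,fy=3,interpolation=cv2.INTER_CUBIC))
E
```

```text
[0.46279833 0.13305193 0.08144126] [-0.17954772 -0.11081892  0.23091746]
```

View pics/w2.png

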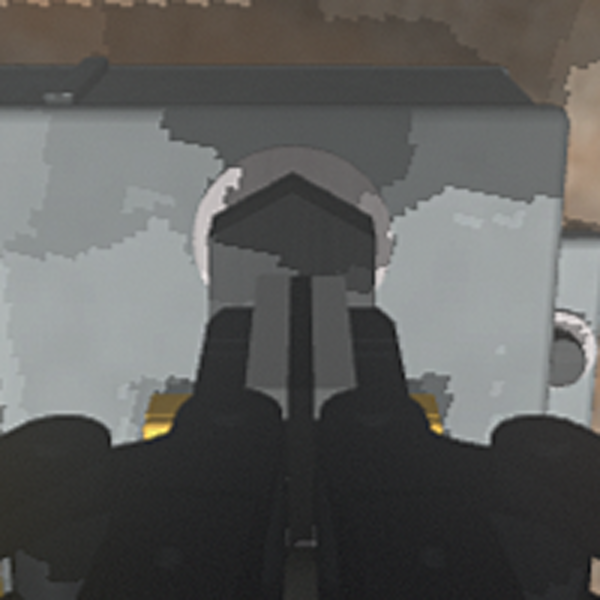

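The fingertips at about (300,280) are over the head's centre, and contact isn't clear. I'll keep lowering in small steps.

play_rows --pt "0 0 0.01" --pt "0 0 0" --twist '[0,0]' --hand '[-1,-1]'

```text
time: 3.82
position: [0.4628, 0.1331, 0.0804]
ee_rot: [-0.0, -0.132, 0.991, -0.0]
wrist_force: [0.8, 0.1, 0.2]
opening: 0.0002
grasp_force: 0.0
```

play_rows --pt "0 0 0.01" --pt "0 0 0" --twist '[0,0]' --hand '[-1,-1]'

```text
time: 4.08
position: [0.4628, 0.1331, 0.0794]
ee_rot: [-0.0, -0.132, 0.991, -0.0]
wrist_force: [-0.7, -0.5, 0.3]
opening: -0.0
grasp_force: 0.0
```

play_rows --pt "0 0 0.01" --pt "0 0 0" --twist '[0,0]' --hand '[-1,-1]'

```text
time: 4.32
position: [0.4628, 0.1331, 0.0784]
ee_rot: [-0.0, -0.132, 0.991, -0.0]
wrist_force: [0.1, -0.8, -0.9]
opening: 0.0001
grasp_force: 0.0
```

play_rows --pt "0 0 0.01" --pt "0 0 0" --twist '[0,0]' --hand '[-1,-1]'

```text
time: 4.58
position: [0.4628, 0.1331, 0.0774]
ee_rot: [-0.0, -0.132, 0.991, -0.0]
wrist_force: [-0.0, 0.1, 0.2]
opening: 0.0002
grasp_force: 0.0
```

play_rows --pt "0 0 0.01" --pt "0 0 0" --twist '[0,0]' --hand '[-1,-1]'

```text
time: 4.82
position: [0.4628, 0.1331, 0.0764]
ee_rot: [-0.0, -0.132, 0.991, -0.0]
wrist_force: [-0.1, 1.0, -0.4]
opening: 0.0001
grasp_force: 0.0
```

```bash
python3 - <<'E'
from go import *
a=snapshot("wrist");b=snapshot("scene");st=sense()
q=proj(b,[.463,.133,.08]).astype(int);print(q,proj(a,st["position"]),proj(a,np.array(st["position"])-[0,0,.008]))
A=cv2.resize(a["img"][150:350,220:420],(400,400),interpolation=cv2.INTER_CUBIC)
B=cv2.resize(b["img"][q[1]-40:q[1]+40,q[0]-40:q[0]+40],(400,400),interpolation=cv2.INTER_CUBIC)
cv2.imwrite("pics/w3.png",np.hstack([A,B])[:,:,::-1])
E
```

```text
[268 191] [321.71840627 242.58348406] [321.65665493 236.74291088]
```

View pics/w3.png

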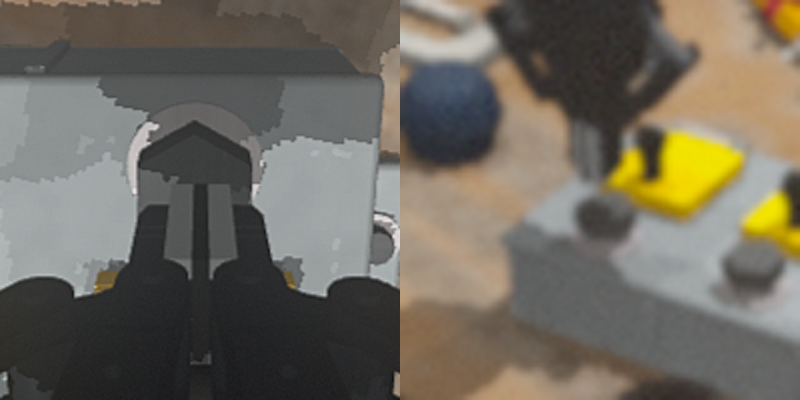

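```bash
python3 - <<'E'
from go import *
a=snapshot("wrist");b=snapshot("scene");st=sense();M=rot(st["ee_rot"]);T=np.array(st["position"])
print("cam in tool",M.T@(a["eye"]-T),"look",M.T@(-rot(a["attitude"])[:,2]),"f",np.array(a["mtx"])[0,0])
for dz in (-.015,-.005,.008):
  for dx in (0,.011): print("tip dz",dz,"dx",dx,proj(a,T+M@[dx,0,dz]).round(1),"scene",proj(b,T+M@[dx,0,dz]).round(1))
for z in (.078,.071,.065,.058): print(z,[proj(a,W(p,[-.048+dx,.095+dy,z])).round(1).tolist() for dx,dy in((-.0173,0),(-.00866,.015),(-.00866,-.015),(.00866,.015))],"scene",proj(b,W(p,[-.048,.095,z])).round(1),proj(b,W(p,[-.048,0,z])).round(1))
A=cv2.resize(a["img"][190:270,270:370],(800,640),interpolation=cv2.INTER_CUBIC)[:600]
cv2.imwrite("pics/w4.png",A[:,:,::-1])
E
```

```text
cam in tool [ 0.07099545 -0.00079839 -0.16237851] look [-0.28014497 -0.00112752  0.95995704] f 331.22865381920644
tip dz -0.015 dx 0 [321.8 254.9] scene [267.8 187.9]
tip dz -0.015 dx 0.011 [321.9 233.8] scene [265.5 189.7]
tip dz -0.005 dx 0 [321.8 246.3] scene [268. 191.]
tip dz -0.005 dx 0.011 [321.8 226.4] scene [265.7 192.9]
tip dz 0.008 dx 0 [321.7 236.6] scene [268.2 195. ]
tip dz 0.008 dx 0.011 [321.7 217.8] scene [265.9 196.9]
0.078 [[322.3, 212.6], [351.2, 228.4], [293.4, 228.4], [350.4, 258.8]] scene [268. 192.] [297.6 201.9]
0.071 [[322.3, 208.5], [350.0, 223.7], [294.4, 223.7], [349.3, 253.1]] scene [268.1 194.2] [297.7 204.1]
0.065 [[322.2, 205.1], [349.1, 220.0], [295.2, 219.9], [348.4, 248.5]] scene [268.2 196. ] [297.7 205.9]
0.058 [[322.1, 201.5], [348.1, 215.8], [296.1, 215.8], [347.4, 243.6]] scene [268.3 198.1] [297.7 208.1]
```

View pics/w4.png

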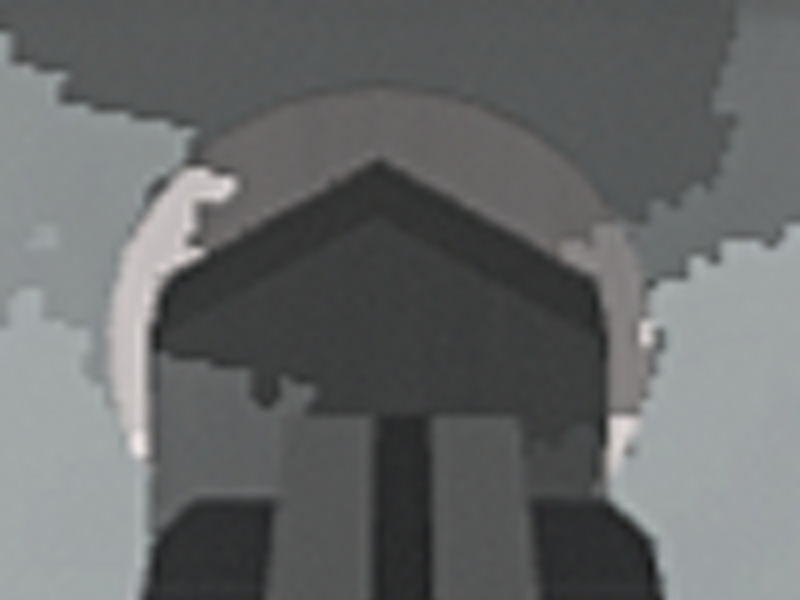

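The head's top vertex is at (317.5,217) and the head is not sunk. The fingertip edge sits at row 242, so the tips are still about 10–20 mm above it. I'll lower further.

play_rows --pt "0 0 0.02" --pt "0 0 0.02" --pt "0 0 0.02" --pt "0 0 0.01" --pt "0 0 0" --twist '[0,0,0,0,0]' --hand '[-1,-1,-1,-1,-1]'

```text
time: 5.65
position: [0.4628, 0.1331, 0.0694]
ee_rot: [-0.0, -0.132, 0.991, -0.0]
wrist_force: [-0.4, 0.2, 0.5]
opening: 0.0006
grasp_force: 0.0
```

play_rows --pt "0 0 0.01" --pt "0 0 0.01" --twist '[0,0]' --hand '[-1,-1]'

```text
time: 5.9
position: [0.4628, 0.1331, 0.0674]
ee_rot: [0.0, -0.132, 0.991, -0.0]
wrist_force: [-0.2, -0.2, -0.8]
opening: 0.0002
grasp_force: 0.0
```

play_rows --pt "0 0 0.01" --pt "0 0 0.01" --twist '[0,0]' --hand '[-1,-1]'

```text
time: 6.15
position: [0.4628, 0.1331, 0.0654]
ee_rot: [-0.0, -0.132, 0.991, -0.0]
wrist_force: [-0.5, -0.3, 0.6]
opening: 0.0
grasp_force: 0.0
```

play_rows --pt "0 0 0.01" --pt "0 0 0.01" --twist '[0,0]' --hand '[-1,-1]'

```text
time: 6.4
position: [0.4628, 0.1331, 0.0634]
ee_rot: [-0.0, -0.132, 0.991, -0.0]
wrist_force: [-0.3, 0.6, -0.3]
opening: 0.0001
grasp_force: 0.0
```

play_rows --pt "0 0 0.01" --pt "0 0 0.01" --twist '[0,0]' --hand '[-1,-1]'

```text
time: 6.65
position: [0.4628, 0.1331, 0.0614]
ee_rot: [0.0, -0.132, 0.991, -0.0]
wrist_force: [0.8, -0.5, 0.3]
opening: -0.0002
grasp_force: 0.0
```

```bash
python3 - <<'E'
from go import *
a=snapshot("wrist");b=snapshot("scene");st=sense()
q=(268,191);print(st["wrist_force"],st["position"])
A=cv2.resize(a["img"][190:265,270:345],(400,400),interpolation=cv2.INTER_CUBIC)
B=cv2.resize(b["img"][q[1]-30:q[1]+20,q[0]-25:q[0]+25],(400,400),interpolation=cv2.INTER_CUBIC)
cv2.imwrite("pics/w5.png",np.hstack([A,B])[:,:,::-1])
E
```

```text
[ 0.17427008 -0.28191489  0.12071198] [0.46277062 0.13305548 0.06137364]
```

View pics/w5.png

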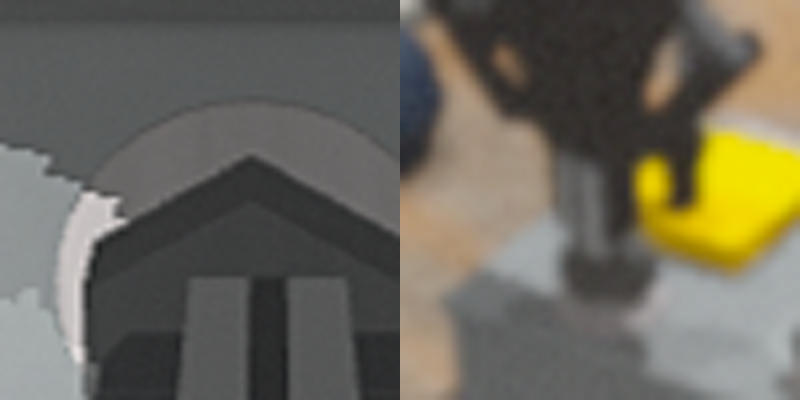

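The scene half shows the tips just at the head's top (row ≈191.6), so contact is close. I'll take 1 mm steps.

play_rows --pt "0 0 0.01" --pt "0 0 0" --twist '[0,0]' --hand '[-1,-1]'

```text
time: 7.0
position: [0.4628, 0.1331, 0.0604]
ee_rot: [-0.0, -0.132, 0.991, -0.0]
wrist_force: [-0.5, -0.5, 0.4]
opening: -0.0001
grasp_force: 0.0
```

play_rows --pt "0 0 0.01" --pt "0 0 0" --twist '[0,0]' --hand '[-1,-1]'

```text
time: 7.25
position: [0.4628, 0.1331, 0.0594]
ee_rot: [-0.0, -0.132, 0.991, -0.0]
wrist_force: [-0.0, -0.9, -0.2]
opening: -0.0006
grasp_force: 0.0
```

play_rows --pt "0 0 0.01" --pt "0 0 0" --twist '[0,0]' --hand '[-1,-1]'

```text
time: 7.5
position: [0.4628, 0.1331, 0.0584]
ee_rot: [-0.0, -0.132, 0.991, 0.0]
wrist_force: [-0.1, -0.9, 0.9]
opening: 0.0001
grasp_force: 0.0
```

play_rows --pt "0 0 0.01" --pt "0 0 0" --twist '[0,0]' --hand '[-1,-1]'

```text
time: 7.75
position: [0.4629, 0.1331, 0.0579]
ee_rot: [0.0, -0.132, 0.991, -0.0]
wrist_force: [-3.1, -0.6, 8.3]
opening: -0.0
grasp_force: 3.7
```

play_rows --pt "0 0 0.01" --pt "0 0 0" --twist '[0,0]' --hand '[-1,-1]'

```text
time: 8.0
position: [0.463, 0.1331, 0.0578]
ee_rot: [0.0, -0.132, 0.991, 0.0]
wrist_force: [-8.6, -2.0, 20.7]
opening: 0.0002
grasp_force: 10.4
```

play_rows --pt "0 0 0.01" --pt "0 0 0" --twist '[0,0]' --hand '[-1,-1]'

```text
time: 8.25
position: [0.4631, 0.1332, 0.0577]
ee_rot: [0.001, -0.132, 0.991, -0.0]
wrist_force: [-15.5, -3.4, 33.9]
opening: -0.0001
grasp_force: 17.2
```

Firm contact at TCP z 0.058. The force rises stiffly without motion, so the left bolt is tight. The tips really stand about 20 mm behind the nominal TCP. On to the middle bolt.

play_rows --pt "0 0 -0.15" --pt "0 -0.475 0" --pt "0 -0.475 0" --pt "0 0 0" --pt "0 0 0.08" --pt "0 0 0.03" --pt "0 0 0.01" --pt "0 0 0" --twist '[0,0,0,0,0,0,0,0]' --hand '[-1,-1,-1,-1,-1,-1,-1,-1]'

```text
time: 9.25
position: [0.4876, 0.0418, 0.0585]
ee_rot: [-0.0, -0.132, 0.991, 0.0]
wrist_force: [-0.0, -0.6, 0.3]
opening: 0.0003
grasp_force: 0.0
```

play_rows --pt "0 0 0.01" --pt "0 0 0" --twist '[0,0]' --hand '[-1,-1]'

```text
time: 9.5
position: [0.4878, 0.0416, 0.0579]
ee_rot: [0.0, -0.132, 0.991, 0.0]
wrist_force: [-2.1, 1.6, 5.3]
opening: -0.0
grasp_force: 2.8
```

play_rows --pt "0 0 0.01" --pt "0 0 0" --twist '[0,0]' --hand '[-1,-1]'

```text
time: 9.75
position: [0.4879, 0.0416, 0.0578]
ee_rot: [0.0, -0.132, 0.991, 0.0]
wrist_force: [-8.6, 2.2, 18.9]
opening: 0.0003
grasp_force: 9.4
```

The middle bolt is tight too. Now the right bolt.

play_rows --pt "0 0 -0.14" --pt "0 -0.475 0" --pt "0 -0.475 0" --pt "0 0 0" --pt "0 0 0.08" --pt "0 0 0.04" --pt "0 0 0.01" --pt "0 0 0" --twist '[0,0,0,0,0,0,0,0]' --hand '[-1,-1,-1,-1,-1,-1,-1,-1]'

```text
time: 10.75
position: [0.5125, -0.0499, 0.0575]
ee_rot: [-0.0, -0.132, 0.991, 0.0]
wrist_force: [-0.4, -0.9, 0.2]
opening: 0.0001
grasp_force: 0.0
```

play_rows --pt "0 0 0.01" --pt "0 0 0.01" --twist '[0,0]' --hand '[-1,-1]'

```text
time: 11.0
position: [0.5126, -0.0502, 0.0556]
ee_rot: [0.0, -0.132, 0.991, 0.0]
wrist_force: [0.0, 1.6, 1.8]
opening: -0.0001
grasp_force: 0.9
```

play_rows --pt "0 0 0.01" --pt "0 0 0" --twist '[0,0]' --hand '[-1,-1]'

```text
time: 11.25
position: [0.5125, -0.0504, 0.0544]
ee_rot: [-0.0, -0.132, 0.991, -0.0]
wrist_force: [-0.5, 0.2, 1.1]
opening: -0.0002
grasp_force: 0.2
```

The right bolt is sinking. I'll push it down to its stop.

play_rows --pt "0 0 0.015" --pt "0 0 0.015" --pt "0 0 0.01" --pt "0 0 0" --twist '[0,0,0,0]' --hand '[-1,-1,-1,-1]'

```text
time: 11.75
position: [0.5126, -0.0504, 0.0512]
ee_rot: [0.0, -0.132, 0.991, -0.0]
wrist_force: [-5.1, 0.7, 12.1]
opening: 0.0002
grasp_force: 6.1
```

play_rows --pt "0 0 0.01" --pt "0 0 0" --twist '[0,0]' --hand '[-1,-1]'

```text
time: 12.0
position: [0.5127, -0.0504, 0.051]
ee_rot: [0.0, -0.132, 0.991, -0.0]
wrist_force: [-10.6, 1.5, 24.3]
opening: 0.0002
grasp_force: 12.2
```

The right bolt sank about 7 mm and stopped. Next I rise, open, move over the right lug and check from near.

play_rows --pt "0 0 -0.4" --pt "0 0 -0.4" --pt "-0.46 0 0" --pt "0 0 0" --pt "0 0 0" --twist '[0,0,0,0,0]' --hand '[-1,0.1,0.1,0.1,0.1]'

```text
time: 12.62
position: [0.5562, -0.0383, 0.1287]
ee_rot: [-0.001, -0.132, 0.991, 0.0]
wrist_force: [-0.6, 0.6, -0.2]
opening: 0.0472
grasp_force: 0.0
```

```bash
python3 - <<'E'
from go import *
a=snapshot("wrist");st=sense()
pickle.dump(a,open("w6.pkl","wb"))
print(st["time"],st["position"],st["opening"],yaw())
print("lug pred",[proj(a,W(p,[x,-.095,z])).round(1).tolist() for x,z in((-.002,.096),(-.002,.105))],"bolt sunk",proj(a,W(p,[-.048,-.095,.071])),"mid lug",proj(a,W(p,[-.002,0,.096])),"mid bolt",proj(a,W(p,[-.048,0,.078])))
cv2.imwrite("pics/w6.png",cv2.resize(a["img"],(800,500),interpolation=cv2.INTER_CUBIC)[:,:,::-1])
E
```

```text
12.675 [ 0.55609894 -0.03842304  0.12890067] 0.046600165135292776 0.01695556777145872
lug pred [[321.7, 222.7], [321.7, 227.8]] bolt sunk [321.60356551 144.01583313] mid lug [473.40600577 222.6960892 ] mid bolt [470.18136545 145.29898652]
```

View pics/w6.png

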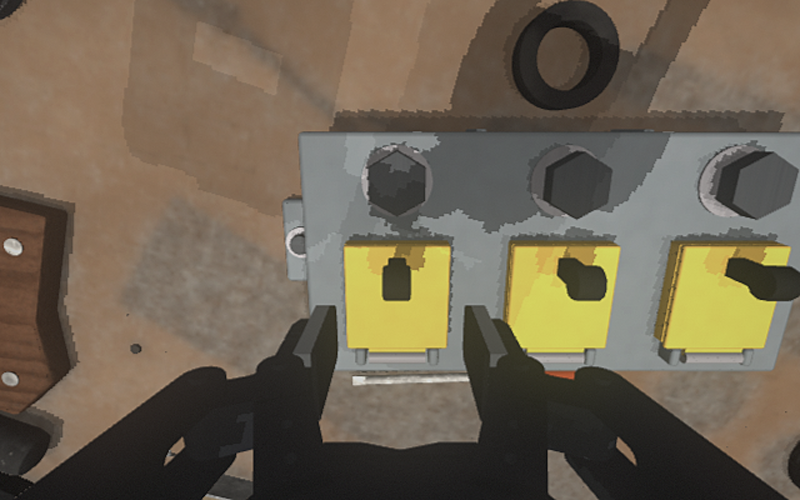

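The lug is centred at about (397,285) in the view, which is (317.6,228) in the image. The finger mid-line is at about x=319, so I shift about 1 mm right and 2.5 mm back, lower and close.

play_rows --pt "-0.025 -0.01 0.2" --pt "0 0 0.25" --pt "0 0 0.22" --pt "0 0 0" --twist '[0,0,0,0]' --hand '[0.1,0.1,0.1,0.1]'

```text
time: 13.18
position: [0.5582, -0.0388, 0.0612]
ee_rot: [-0.002, -0.132, 0.991, 0.0]
wrist_force: [0.6, 0.5, -0.1]
opening: 0.0469
grasp_force: 0.0
```

play_rows --pt "0 0 0" --pt "0 0 0" --pt "0 0 0" --pt "0 0 0" --pt "0 0 0" --twist '[0,0,0,0,0]' --hand '[-1,-1,-1,-1,-1]'

```text
time: 13.8
position: [0.56, -0.0391, 0.0636]
ee_rot: [0.001, -0.132, 0.991, -0.001]
wrist_force: [-1.8, -4.7, 6.6]
opening: 0.0124
grasp_force: 60.7
```

Gripped at 60 N. I start along the arc.

play_rows --pt "-0.027 0 -0.05" --pt "0 0 0" --pt "-0.031 0 -0.047" --pt "0 0 0" --twist '[0,0,0,0]' --hand '[-1,-1,-1,-1]'

```text
time: 14.3
position: [0.5648, -0.0377, 0.0717]
ee_rot: [-0.001, -0.132, 0.991, -0.0]
wrist_force: [1.6, -6.4, -8.0]
opening: 0.0124
grasp_force: 58.8
```

play_rows --pt "-0.035 0 -0.044" --pt "0 0 0" --pt "-0.0385 0 -0.041" --pt "0 0 0" --pt "-0.042 0 -0.037" --pt "0 0 0" --twist '[0,0,0,0,0,0]' --hand '[-1,-1,-1,-1,-1,-1]'

```text
time: 15.05
position: [0.5757, -0.0348, 0.0835]
ee_rot: [-0.001, -0.132, 0.991, -0.0]
wrist_force: [1.3, -7.3, -9.0]
opening: 0.0123
grasp_force: 58.9
```

play_rows --pt "-0.045 0 -0.034" --pt "0 0 0" --pt "-0.048 0 -0.029" --pt "0 0 0" --pt "-0.05 0 -0.025" --pt "0 0 0" --pt "-0.052 0 -0.021" --pt "0 0 0" --twist '[0,0,0,0,0,0,0,0]' --hand '[-1,-1,-1,-1,-1,-1,-1,-1]'

```text
time: 16.05
position: [0.5942, -0.0298, 0.0942]
ee_rot: [-0.002, -0.132, 0.991, -0.0]
wrist_force: [-0.5, -7.4, -9.8]
opening: 0.0126
grasp_force: 59.0
```

```bash
python3 - <<'E'
from go import *
a=snapshot("wrist");b=snapshot("scene");st=sense()
print(st["time"],st["position"],st["opening"],st["grasp_force"],st["wrist_force"])
q=proj(b,W(p,[0,-.05,.09])).astype(int)
A=cv2.resize(a["img"][100:300,220:420],(400,400),interpolation=cv2.INTER_CUBIC)
B=cv2.resize(b["img"][q[1]-50:q[1]+50,q[0]-50:q[0]+50],(400,400),interpolation=cv2.INTER_CUBIC)
cv2.imwrite("pics/w7.png",np.hstack([A,B])[:,:,::-1])
E
```

```text
16.15 [ 0.59414999 -0.02976816  0.09414242] 0.012124239254875026 59.0263295173645 [-0.97044637 -7.61059255 -9.03016968]
```

View pics/w7.png

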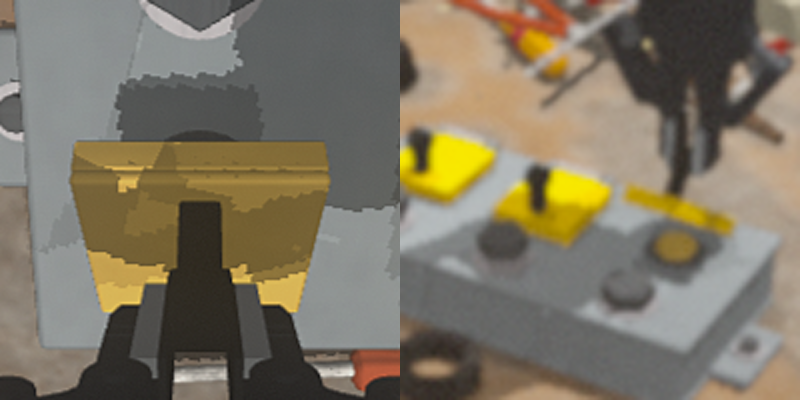

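The right cover stands at about 45° in the fingers, with its neck at (200,240) in the left half and the nut showing below. The other two covers are shut and the right bolt is sunk, so I hand in.

```bash
python3 -c "
from bench import *
print(job_done())"
```

```text
the job is handed in; nothing more can be done
None
```

The right bolt was the loose one and sank about 7 mm. I handed the job in, without a verdict shown, with the right cover held by its lug at about 45 degrees (estimated from the arm's travel) and the other two covers shut.

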